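# Stand the grinding wheels on edge in the storage rack

## Task

Take the two grinding wheels by the rim out of their sloping cradles and stand each one upright on edge in the empty gap of the wooden rack that fits its thickness, fully down on the rails. They are brittle, so set them down rather than dropping them, then let go; leave the wheel already stored there, the bottles, the jar, the tin and the tape roll where they are.

Things in the scene. Friction and masses are not known exactly. Their poses are not given: they have to be found in the camera images.
- large_wheel_center (a point): Centre of the large grey abrasive grinding wheel: a solid disc 140 mm in diameter and 22 mm thick, about 0.6 kg, with a paper washer and a dark bore mark in the middle of each face. Origin at the wheel's centre, z along its axle (symmetric). It starts leaning in its cradle, faces 35 degrees off vertical, top edge leaning back (the cradle's -x); the upper rim stands free in front and behind.
- small_wheel_center (a point): Centre of the small grey abrasive grinding wheel: a solid disc 110 mm in diameter and 13 mm thick, about 0.27 kg, same look. Origin at the wheel's centre, z along its axle (symmetric). It starts leaning in its cradle, faces 35 degrees off vertical, top edge leaning back (the cradle's -x); the upper rim stands free in front and behind.
- cradle_large: Fixed wooden cradle of the large wheel, base 95 x 90 x 12 mm; origin on the table under its pin line, x pointing where the leaning wheel's face looks. A 50 mm wide, 10 mm thick back board slopes 35 degrees off vertical towards -x, ending 75 mm up the slope from two 8 mm steel pins (at y = +-30 mm, 25 mm high) that carry the wheel.
- cradle_small: Fixed wooden cradle of the small wheel; as the other, but its back board ends 62 mm up the slope from the pins.
- rack: Fixed wooden rack, base 120 (x) x 190 (y) x 12 mm, origin under its middle. Dowel tines 26 mm thick, 85 mm tall, tops tapered, at x = +-26 and y = -72.5, -18.5, 27.5, 72.5 mm leave three gaps for wheels on edge (axle along y): 28 mm wide at y = -45.5, 20 mm at y = 4.5 (taken), 19 mm at y = 50. Two 8 mm rails along y at x = +-38 mm, 30 mm high, carry and centre the wheels.
- wide_gap (a point): Where the large wheel's centre comes to rest when it stands fully down in the wide (28 mm) gap, 93.5 mm above the table. Axes as the rack's.
- narrow_gap (a point): Where the small wheel's centre comes to rest when it stands fully down in the narrow (19 mm) gap, 75 mm above the table. Axes as the rack's.
- stored_wheel: Third grinding wheel, 120 mm in diameter, 14 mm thick, already standing in the rack's middle gap, top 142 mm above the table; loose, to be left alone. Origin at its centre, z its axle.
- red_bottle: Red plastic bottle, 72 mm in diameter, 250 mm tall, loose; origin at the centre of its underside. One of the two bottles stands in the lane between the cradles and the rack.
- blue_bottle: Blue glass bottle, 72 mm in diameter, 270 mm tall, loose; origin at the centre of its underside.
- jar: Clear cucumber jar with steel lid, 84 mm in diameter, 140 mm tall, loose; origin at the centre of its underside.
- soup_tin: Steel soup tin, 74 mm in diameter, 110 mm tall, loose; origin at the centre of its underside.
- tape_roll: Grey roll of tape lying flat, 100 mm in diameter, 48 mm high, loose; origin at the centre of its underside.
Not all that is in view belongs to the job. Leave any pink look-alike of the stored_wheel alone. Leave any orange look-alike of the part that bears large_wheel_center alone.

How it is judged (in metres and radians):
At the end, for the whole second after the job is handed in: The large wheel stands in the wide gap and the small wheel in the narrow gap, each centre within 12 mm along the rack and across it and 7 mm in height of its seat on the rails, axle within 0.21 rad of the rack's y axis, both released and at rest (x of large_wheel_center in the frame of wide_gap between -0.012 and 0.012 m and y of large_wheel_center in the frame of wide_gap between -0.012 and 0.012 m and z of large_wheel_center in the frame of wide_gap between -0.007 and 0.007 m and angle between the z axis of each of large_wheel_center, small_wheel_center and the y axis of rack, either way round below 0.21 rad and linear speed of each of large_wheel, small_wheel below 0.02 m/s and angular speed of each of large_wheel, small_wheel below 0.2 rad/s and x of small_wheel_center in the frame of narrow_gap between -0.012 and 0.012 m and y of small_wheel_center in the frame of narrow_gap between -0.012 and 0.012 m and z of small_wheel_center in the frame of narrow_gap between -0.007 and 0.007 m); the robot touches nothing.
It fails at once if the large wheel is dropped (falls faster than 0.5 m/s out of the gripper, about 13 mm of free fall) (linear speed of large_wheel above 0.5 m/s and contact force between the fingers and large_wheel below 0.3 N).
It fails at once if the small wheel is dropped (falls faster than 0.5 m/s out of the gripper, about 13 mm of free fall) (linear speed of small_wheel above 0.5 m/s and contact force between the fingers and small_wheel below 0.3 N).
It fails at once if a bottle, the jar, the tin or the tape roll is shifted by more than 25 mm or tipped over (distance of any of red_bottle, blue_bottle, jar, soup_tin, tape_roll from where it was at the start of the episode above 0.025 m or angle between any of red_bottle, blue_bottle, jar, soup_tin, tape_roll's own z axis and vertical above 0.3 rad).
It fails at once if the wheel already stored in the rack is shifted by more than 20 mm (distance of stored_wheel from where it was at the start of the episode above 0.02 m).
It also fails if it takes over 69 s, if anything falls off the work surface, if the arm or the gripper's body presses on something with over 40 N, if the wrist force passes 120 N, or if a joint passes its speed limit or range.

## Robot

A 6-joint arm with a two-finger parallel gripper is mounted at the origin on the work surface. World frame = base frame: x ahead of the robot, y to its left, z up, the work surface at z = 0. Lengths are in m, angles in degrees, forces in N, time in s.
With the tool pointing down it reaches from about 0.25 to 0.725 m from the base axis. Payload 9.7 kg.
Tool frame: the origin (TCP) lies at the very end of the fingers, on their centre line; the grasp point (between the pads) lies 19 mm behind it; z points along the fingers, y is the line along which they close (so a half turn about z gives the same grasp; the last joint's range is limited). The gripper opens to 85 mm and grips with 20 to 120 N. Pads are 22 mm wide; open, the fingers measure 114 mm over their backs; the gripper's body (76 mm by 85 mm) begins 54 mm behind the grasp point. The pads swing forward as they close: fully open they stand 13 mm farther back than shut.
Start: joints at [-77.235, 4.979, 10.078, 95.1, 0, 90], TCP at [0.122, -0.536, 0.231] pointing down, gripper open.
Joint ranges: [-179.16, 179.16], [-48.56, 103.87], [-65.8, 70.77], [-126.05, 130.52], [-82.76, 87.17], [-180, 180]. Speed limits (degrees/s): [127.2, 127.2, 147.25, 180, 180, 180].

## Interface

Orientations are given as [roll, pitch, yaw] about the fixed x, y, z axes, in that order (R = Rz(yaw) Ry(pitch) Rx(roll)).
In Python, from workcell import bot gives the robot as it stands.
- The arm moves only by the tool arm_command, never from a script. Its argument "series" is a list of rows, each a list of 4 numbers: the shift along the tool's x, y, z in m, then the turn about the tool's z in rad. A call has exactly 5 rows; each row is the pose to reach, as a shift and turn from the pose commanded when the call began, along the tool's axes at that moment; what a row does not reach only later rows make up. A row lasts 1/10 s, in which the tool goes at most 50 mm and 8.59 degrees, less where a joint would pass 70% of its speed; a pose out of reach is approached as far as the arm can. A call with a gripper value outside its range is refused whole. "hand" is the finger opening in m, from 0 to 0.0854, set as the call begins (left out, the last holds). The fingers move at their own pace and stop on an object; "grip_force" is the grip in N (left out, the last holds). Time passes only in rows, so rows that repeat a pose let the fingers close, or fill a call up. It gives the time, the measured TCP pose, the force, the opening and the grip force at its end, in the units of the state.
- bot.get_obs(): the state, without advancing time (a new reading comes with each control period).
- bot.camera(name): name is "scene" or "top"; returns a dict with "color" (400x640x3 uint8, blue, green, red), "camera_matrix" (3x3 intrinsics, pixels), "xyz" and "orientation" of the camera in the world. Camera axes: x right, y up, looking along -z (the intrinsics and any distortion apply to the point x, -y, -z); pixel columns grow to the right and rows downward; lengths in m; the calibration is good to about 2 mm. A picture is of the moment at which its call begins. There is no depth.
- bot.job_done(): hands the job in; it is judged then, once.
Trained networks look in the newest picture that a camera, given by its name, has taken for a name from the list of things; names that differ only in an ending like _2 or _b are one class to them, and where a whole thing is asked for, a point or a joint stands for the part that bears it (a point fixed in the world has none). Each returns a list of dicts, best first, with "confidence" (0 to 1); they miss things now and then, are a little off and sometimes report something else, mostly with a low value. They report only what shows in the picture. A call takes as long as a camera call. They do not tell look-alikes from the thing itself.
- bot.find_in(camera, target): "location" ([column, row] in pixels, amid what is visible of it).
- bot.mark_of(camera, target): "location" ([column, row] in pixels: a listed point, or the origin of a listed thing).
The state is a dict: "time": time; "q": joint angles; "qd": joint speeds; "joint_efforts": joint torques, N m; "ee_pos": TCP position; "tcp_rot": TCP orientation; "wrist_force": force on the tool from outside, world axes, zero at the start; "torque": the same for the moment, N m; "opening": finger opening in m; "grasp_force": force on a finger pad.
Only numpy, scipy, OpenCV 4.12 (cv2) and the standard library are available. Lean on these libraries where they do the work, as an engineer would, in place of code of your own. Each camera call takes 0.05 s, during which the arm holds its last target. There are 200 camera calls.

## Working session

There is one attempt and no reset: what is moved stays moved. The work goes in short steps, Python scripts to look and compute and a tool call to move; the robot and the scene stay as the last step left them, time stands still between calls to the robot, and variables do not carry over. Pictures are saved under pics/ and viewed, at most 10 in all, crops included, and the job is handed in when it is done.

Besides the shell and the picture viewer there is one more tool, called after "Emit:" as name([rows], argument=value, ...), one row to a line, values as JSON. arm_command: Moves the arm, as the interface text tells. Its arguments: {"type":"object","properties":{"series":{"type":"array"},"hand":{"type":"number"},"grip_force":{"type":"number"}},"required":["series"]}

```bash
ls; mkdir -p pics
cat > h.py <<'E'
import numpy as np, cv2
from scipy.spatial.transform import Rotation as R
from workcell import bot
def rot(o):
    o=np.array(o,float)
    if o.shape==(3,3): return o
    return R.from_euler('xyz',o,degrees=True).as_matrix()
def ray(c,px):
    K=np.array(c['camera_matrix']); d=np.linalg.inv(K)@[px[0],px[1],1]
    return np.array(c['xyz']), rot(c['orientation'])@[d[0],-d[1],-d[2]]
def at_z(c,px,z):
    o,d=ray(c,px); return o+d*(z-o[2])/d[2]
def proj(c,p):
    v=rot(c['orientation']).T@(np.array(p)-c['xyz']); K=np.array(c['camera_matrix'])
    u=K@[v[0],-v[1],-v[2]]; return u[:2]/u[2]
def tri(c1,p1,c2,p2):
    o1,d1=ray(c1,p1);o2,d2=ray(c2,p2)
    s=np.linalg.lstsq(np.c_[d1,-d2],o2-o1,rcond=None)[0]
    a,b=o1+d1*s[0],o2+d2*s[1]; return (a+b)/2,np.linalg.norm(a-b)
E
python3 - <<'E'
from h import *
np.set_printoptions(precision=4,suppress=True)
print(bot.get_obs())
C={}
for n in('scene','top'):
    C[n]=c=bot.camera(n); cv2.imwrite(f'pics/{n}0.png',c['color']); print(n,c['camera_matrix'],c['xyz'],c['orientation'],[k for k in c])
for t in 'large_wheel_center small_wheel_center cradle_large cradle_small rack wide_gap narrow_gap stored_wheel red_bottle blue_bottle jar soup_tin tape_roll'.split():
    m={n:bot.mark_of(n,t) for n in C}
    for n in C: print(t,n,[(np.round(d['location'],1),round(d['confidence'],2)) for d in m[n][:4]])
    if all(m.values()): print('   ',*tri(C['scene'],m['scene'][0]['location'],C['top'],m['top'][0]['location']))
E
```

```text
pics
{'time': 0.0, 'q': array([-77.2351,   5.0107,  10.035 ,  95.1013,  -0.0006,  90.0012]), 'qd': array([ 0.0195,  0.0147, -0.0627, -0.1074, -0.0373, -0.0265]), 'joint_efforts': array([  0.0004, -52.0384,  46.4808,   0.0162,   0.    ,   0.    ]), 'ee_pos': array([ 0.1215, -0.5362,  0.2306]), 'tcp_rot': array([-179.923 ,    0.0006,   12.7637]), 'wrist_force': array([-0.1091,  0.0228,  0.3757]), 'torque': array([ 0.0151, -0.0042, -0.0268]), 'grasp_force': 0.0, 'opening': 0.08542353641950237}
scene [[442.6328   0.     320.3959]
 [  0.     442.6328 202.8189]
 [  0.       0.       1.    ]] [1.4829 0.3505 0.7761] [ 55.3779   0.2722 108.0026] ['color', 'camera_matrix', 'xyz', 'orientation']
top [[393.6548   0.     320.8573]
 [  0.     393.6548 201.0924]
 [  0.       0.       1.    ]] [0.3243 0.0046 1.2773] [  9.1355   0.6236 -90.9279] ['color', 'camera_matrix', 'xyz', 'orientation']
large_wheel_center scene [(array([452.9, 197.8]), 0.77), (array([422.1, 206. ]), 0.67), (array([410.4, 238.7]), 0.35)]
large_wheel_center top [(array([221.6, 215.7]), 0.96), (array([205.1, 279.4]), 0.68)]
    [
[... 1195 characters left out ...]
ene [(array([281.3, 231.5]), 0.6)]
red_bottle top [(array([340.9, 183.6]), 0.71)]
    [ 0.5879 -0.0556  0.0041] 0.007749150875355148
blue_bottle scene [(array([245.8, 255.8]), 0.67)]
blue_bottle top [(array([358.9, 143.5]), 0.63)]
    [ 0.7187 -0.1106  0.01  ] 0.009314274564707577
jar scene [(array([332.8, 284.3]), 0.55)]
jar top [(array([281. , 132.8]), 0.78)]
    [0.759  0.1431 0.022 ] 0.0014615894190593288
soup_tin scene [(array([289.7, 189.7]), 0.78)]
soup_tin top [(array([355.9, 242.7]), 0.92)]
    [ 0.3936 -0.1016  0.0146] 0.014832735920465865
tape_roll scene [(array([412.5, 296.3]), 0.93)]
tape_roll top [(array([228.3, 149.3]), 0.55)]
    [ 0.7136  0.3259 -0.0053] 0.001446297492252497
```

View pics/scene0.png

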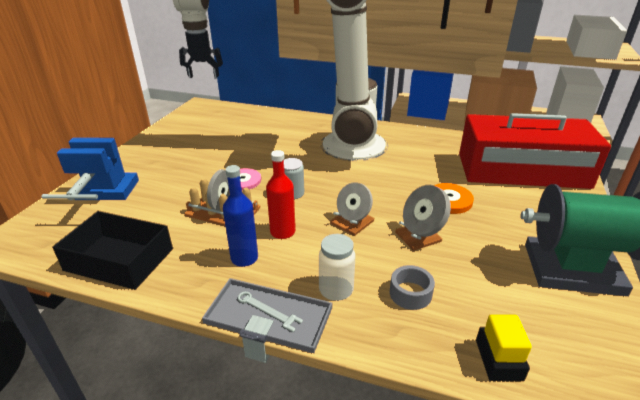

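View pics/top0.png

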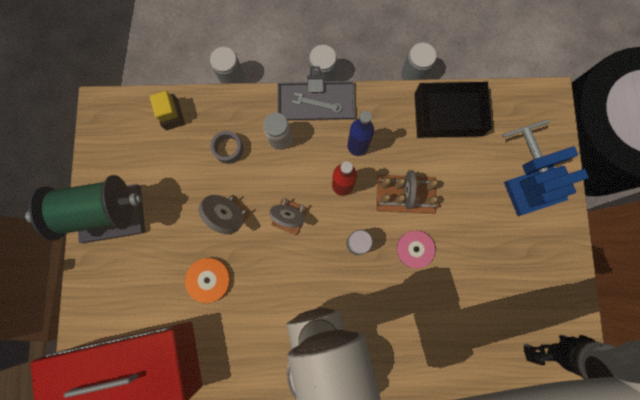

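Scene view: the large wheel is at (428,209), with an orange flat look-alike at (452,198). The small wheel is at (353,202) and the rack at (222,200), with a pink flat look-alike at (241,179). In the top view, the grey discs standing in the wooden cradles at (222,213) and (288,215) fit the description. The orange disc at (207,280) and pink disc at (416,249) lie flat on the table, so they aren't the ones meant. I'll confirm with enlarged crops.

Run:
```python
from h import *
t=cv2.imread('pics/top0.png'); s=cv2.imread('pics/scene0.png')
a=cv2.resize(t[185:245,190:320],None,fx=6,fy=6,interpolation=3)
cv2.imwrite('pics/a.png',a)
b=cv2.resize(t[165:220,370:445],None,fx=10,fy=10,interpolation=3)
cv2.imwrite('pics/b.png',b)
c=cv2.resize(s[170:255,325:460],None,fx=5.8,fy=5.8,interpolation=3)
cv2.imwrite('pics/c.png',c)
```

```text
(no output)
```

View pics/a.png

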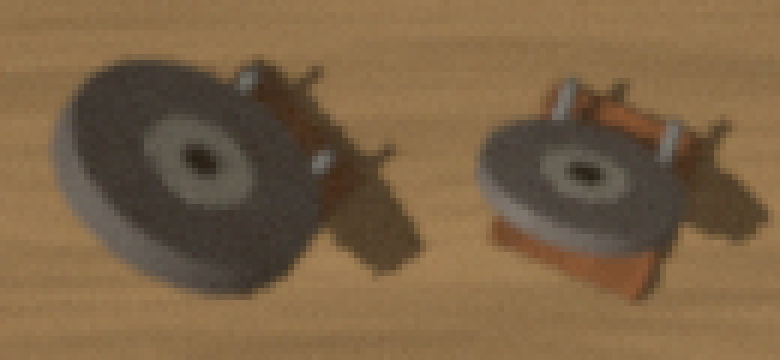

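View pics/b.png

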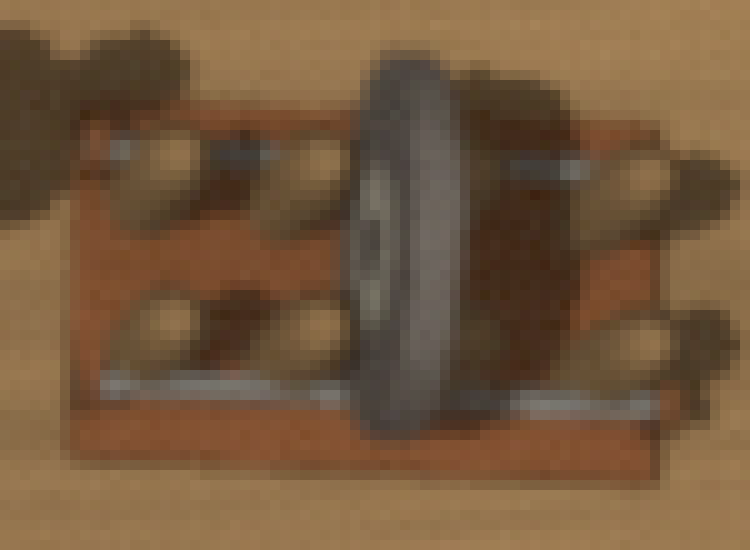

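View pics/c.png

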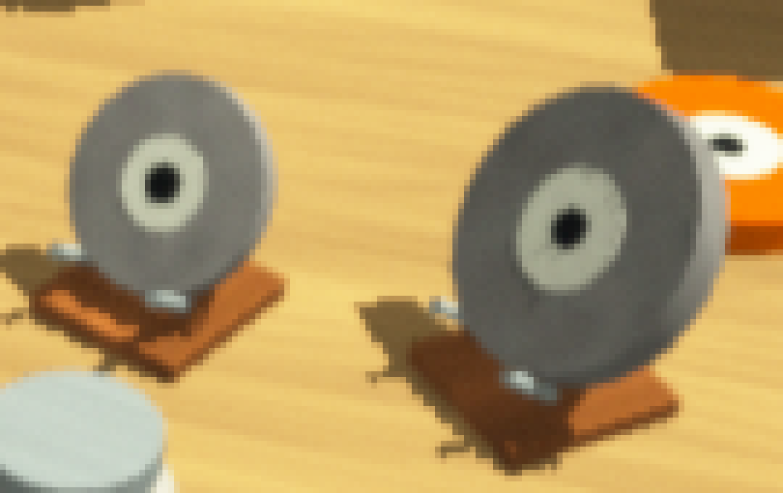

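The crops confirm it: both grey wheels lean in wooden cradles, with bores in the top view at about (223.5,211) and (287.3,213.5). In the rack crop, the left pair of tines is about 45 mm apart and the right gap is wider. So the wide gap lies at world -y. Now I'll fit the poses by silhouette.

```bash
cat > fit.py <<'E'
from h import *
from scipy.optimize import minimize
np.set_printoptions(precision=4,suppress=True)
C={n:bot.camera(n) for n in('scene','top')}
S=4
def hull(c,P):
    u=np.array([proj(c,p) for p in P]); m=np.zeros((400*S,640*S),np.uint8)
    cv2.fillConvexPoly(m,cv2.convexHull(((u+.5)*S).astype(np.int32)),1); return m
def up(m): return cv2.resize(m.astype(np.uint8),None,fx=S,fy=S,interpolation=0)
def disc(cen,n,r,h):
    n=n/np.linalg.norm(n); a=np.cross(n,[.3,.1,1.]); a/=np.linalg.norm(a); b=np.cross(n,a); t=np.linspace(0,2*np.pi,72)
    return np.concatenate([cen+s*h/2*n+r*(np.outer(np.cos(t),a)+np.outer(np.sin(t),b)) for s in(-1,1)])
def blob(m,near):
    k,l,st,ce=cv2.connectedComponentsWithStats(m.astype(np.uint8))
    return l==l[int(near[1]),int(near[0])]
def iou(a,b): return (a&b).sum()/max(1,(a|b).sum())
def run(masks,model,x0,steps):
    f=lambda p:-sum(iou(masks[n],hull(C[n],model(p))) for n in masks)
    sim=np.vstack([x0]+[np.array(x0)+np.eye(len(x0))[i]*steps[i] for i in range(len(x0))])
    r=minimize(f,x0,method='Nelder-Mead',options=dict(initial_simplex=sim,xatol=1e-4,fatol=1e-5,maxiter=150)); return r.x,-r.fun
hsv={n:cv2.cvtColor(C[n]['color'],cv2.COLOR_BGR2HSV) for n in C}
b=np.deg2rad(35)
E
cat > f1.py <<'E'
from fit import *
def wheel(r,h): 
    return lambda p: disc(np.array(p[:3]),np.array([np.cos(b)*np.cos(p[3]),np.cos(b)*np.sin(p[3]),np.sin(b)]),r,h)
for nm,r,h,px,x0 in (('L',.07,.022,dict(scene=(415,209),top=(213,211)),[.46,.33,.085,-.8]),('S',.055,.013,dict(scene=(345,205),top=(280,212)),[.468,.111,.067,-.37])):
    M={}
    for n in C:
        H=hsv[n]; win=np.zeros((400,640),bool); x,y=px[n]; win[y-45:y+45,x-45:x+45]=1
        m=(H[...,1]<(70 if n=='top' else 60))&win
        if n=='scene': m&=~((H[...,2]>235))
        m=cv2.morphologyEx(m.astype(np.uint8),cv2.MORPH_CLOSE,np.ones((7,7)))
        m=cv2.morphologyEx(m,cv2.MORPH_OPEN,np.ones((5,5)))
        M[n]=up(blob(m,px[n])); print(n,M[n].sum()/16, hull(C[n],wheel(r,h)(x0)).sum()/16)
    p,f=run(M,wheel(r,h),x0,[.01,.01,.01,.2]); print(nm,p,np.rad2deg(p[3]),f,[iou(M[n],hull(C[n],wheel(r,h)(p))) for n in M])
    vis=[]
    for n in C:
        im=cv2.resize(C[n]['color'],None,fx=S,fy=S); hm=hull(C[n],wheel(r,h)(p))
        for m,col in((M[n],(0,255,0)),(hm,(0,0,255))): cv2.drawContours(im,cv2.findContours(m,0,1)[0],-1,col,1)
        x,y=px[n]; vis.append(im[4*(y-35):4*(y+35),4*(x-40):4*(x+50)])
    cv2.imwrite(f'pics/fit{nm}.png',np.hstack(vis))
v=[cv2.imread(f'pics/fit{k}.png') for k in'LS']; cv2.imwrite('pics/fitw.png',np.vstack(v))
# rack: brown base
for n,px,x0 in(('top',(378,205),0),('scene',(0,0),0)):
    H=hsv[n]; print(n,'base hsv',H[205,379] if n=='top' else H[213,205], 'table', H[230,380] if n=='top' else H[240,330])
E
python3 f1.py
```

```text
scene 1877.0 1989.75
top 1220.0 1378.6875
L [ 0.4823  0.317   0.0847 -0.9224] -52.84863656261068 1.8056234771970654 [np.float64(0.9404967671723962), np.float64(0.8651267100246692)]
scene 1069.0 1136.5
top 579.0 644.75
S [ 0.4771  0.1194  0.0669 -0.3617] -20.724434841903264 1.777968752383121 [np.float64(0.9052659716653301), np.float64(0.8727027807177908)]
top base hsv [ 14 156 100] table [ 15 114  78]
scene base hsv [ 13 181  93] table [ 58  14 215]
```

View pics/fitw.png

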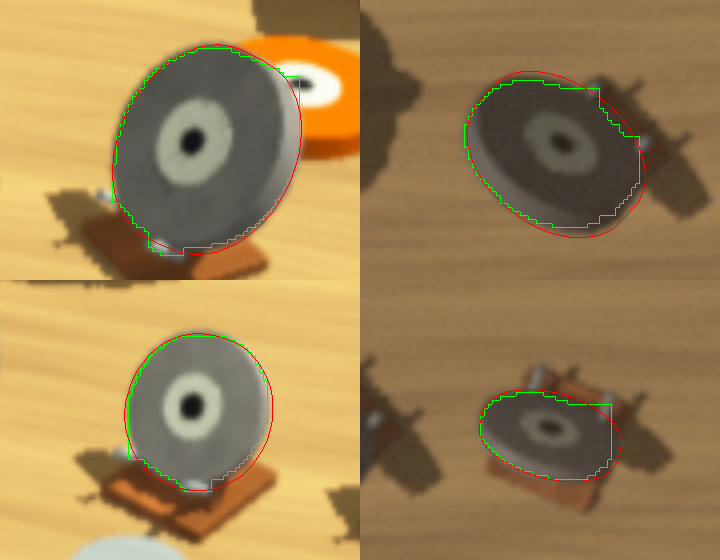

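```bash
cat > f2.py <<'E'
from fit import *
q=lambda u,v,f,ox,oy:((u+.5)/f-.5+ox,(v+.5)/f-.5+oy)
t,s=C['top'],C['scene']
for nm,h,a,c,yaw in(('L',.022,(202,158),(569,229),-50),('S',.013,(585,173),(162,183),-21)):
    P,e=tri(t,q(*a,6,190,185),s,q(*c,5.8,325,170)); y=np.deg2rad(yaw)
    n=np.array([np.cos(b)*np.cos(y),np.cos(b)*np.sin(y),np.sin(b)]); print(nm,'face',P,e,'centre',P-n*h/2)
for nm,a,c,z in(('L',(246,78),(321,157),.04),('S',(573,83),(677,127),.04),('S2',(562,118),(664,160),.03)):
    d=at_z(t,q(*c,6,190,185),z)-at_z(t,q(*a,6,190,185),z); print(nm,'yaw',np.rad2deg(np.arctan2(d[1],d[0]))+90,np.linalg.norm(d))
box=lambda p,hz=.012:[np.array([p[0],p[1],0])+R.from_euler('z',p[2]).apply([sx*.06,sy*.095,z]) for sx in(-1,1) for sy in(-1,1) for z in(0,hz)]
poly=np.array([q(*k,10,370,165) for k in((74,118),(68,460),(658,482),(660,123))])
m=np.zeros((1600,2560),np.uint8); cv2.fillConvexPoly(m,((poly+.5)*S).astype(int),1)
p,f=run({'top':m},box,[.546,-.26,-.04],[.01,.01,.05]); print('rack',p,np.rad2deg(p[2]),f)
# all-in masks from saturation, scene too
for n,(x,y) in dict(top=(407,193),scene=(222,205)).items():
    hm=hull(C[n],box(p)); im=cv2.resize(C[n]['color'],None,fx=S,fy=S,interpolation=3)
    cv2.drawContours(im,cv2.findContours(hm,0,1)[0],-1,(0,255,0),1)
    for yy,tk in((-.0455,.028),(.0045,.020),(.05,.019)):
        for sgn in(-1,1):
            for xx in(-.026,.026):
                u=[proj(C[n],np.array([p[0],p[1],0])+R.from_euler('z',p[2]).apply([xx,yy+sgn*tk/2,z])) for z in(.012,.085)]
                u=((np.array(u)+.5)*S).astype(int); cv2.line(im,tuple(map(int,u[0])),tuple(map(int,u[1])),(255,0,0),1)
    cv2.imwrite(f'pics/r_{n}.png',im[4*(y-35):4*(y+35),4*(x-48):4*(x+48)])
cv2.imwrite('pics/rfit.png',np.vstack([cv2.imread('pics/r_top.png'),cv2.imread('pics/r_scene.png')]))
for k in('wide_gap',-.0455,.0935),('narrow_gap',.05,.075): print(k[0],np.array([p[0],p[1],0])+R.from_euler('z',p[2]).apply([0,k[1],k[2]]))
E
python3 f2.py
```

```text
L face [0.49   0.3106 0.0943] 0.001830421364587882 centre [0.4842 0.3175 0.0879]
S face [0.4817 0.1178 0.0743] 0.0029011945121278984 centre [0.4767 0.1198 0.0706]
L yaw -46.70716866251041 0.05932947917076562
S yaw -24.08506038401056 0.060370854123220456
S2 yaw -23.4714126592484 0.059300658990737984
rack [ 0.5478 -0.2639 -0.0569] -3.257381040458282 0.9568349436853238
wide_gap [ 0.5452 -0.3093  0.0935]
narrow_gap [ 0.5506 -0.2139  0.075 ]
```

View pics/rfit.png

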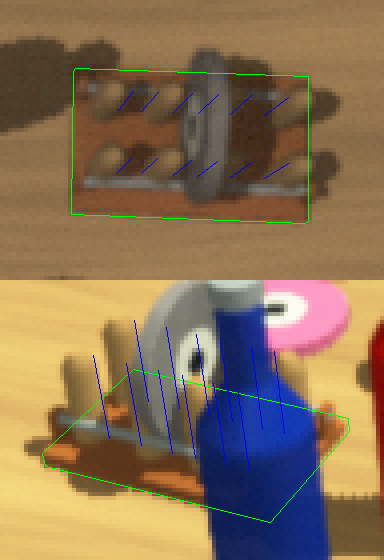

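Run:
```python
from h import *
np.set_printoptions(precision=4,suppress=True)
acc={}
for i in range(6):
    c=bot.camera('scene');t=bot.camera('top')
    for k in('wide_gap','narrow_gap','rack','stored_wheel','large_wheel_center','small_wheel_center','soup_tin','red_bottle'):
        a,d=bot.mark_of('scene',k),bot.mark_of('top',k)
        best=None
        for u in a[:3]:
            for v in d[:3]:
                P,e=tri(c,u['location'],t,v['location'])
                if best is None or e<best[1]: best=(P,e)
        if best and best[1]<.02: acc.setdefault(k,[]).append(best[0])
for k,v in acc.items(): print(k,len(v),np.median(v,0),np.std(v,0))
```

```text
wide_gap 5 [ 0.5487 -0.3114  0.1047] [0.0051 0.0045 0.0055]
narrow_gap 6 [ 0.5515 -0.2149  0.0783] [0.0034 0.0031 0.0045]
rack 4 [ 0.5538 -0.2628  0.0028] [0.0035 0.0044 0.0039]
stored_wheel 6 [ 0.4647 -0.2682  0.0414] [0.0928 0.016  0.0396]
large_wheel_center 6 [0.3853 0.3465 0.0533] [0.0988 0.032  0.0423]
small_wheel_center 6 [0.4726 0.116  0.0766] [0.0025 0.0042 0.0022]
soup_tin 5 [ 0.3942 -0.1031  0.0039] [0.0601 0.0845 0.0409]
red_bottle 6 [ 0.5801 -0.0576  0.0052] [0.004  0.0028 0.0071]
```

```bash
cat > g.py <<'E'
import sys
from h import *
o=bot.get_obs(); p=np.array(o['ee_pos']); y=o['tcp_rot'][2]
def go(x,Y,z,yaw,p=p,y=y):
    d=R.from_euler('xyz',[180,0,y],degrees=True).inv().apply(np.array([x,Y,z])-p)
    return np.round([*d,-np.deg2rad(yaw-y)],4)
a=list(map(float,sys.argv[1:]))
print('pos',np.round(p,4),np.round(o['tcp_rot'],2),'F',np.round(o['wrist_force'],2),'open',round(o['opening'],4),'grip',round(o['grasp_force'],1),'t',round(o['time'],2))
for i in range(0,len(a),4): print(go(*a[i:i+4]))
E
python3 g.py .30 -.2 .26 40 .4626 .1252 .22 67.5
```

```text
pos [ 0.1215 -0.5364  0.2313] [180.     0.    12.76] F [-0.32 -0.49  0.12] open 0.0854 grip 0.0 t 7.0
[ 0.2484 -0.2887 -0.0287 -0.4754]
[ 0.4788 -0.5699  0.0113 -0.9553]
```

Emit:
arm_command([
  [0.48,-0.57,-0.03,-0.955],
  [0.48,-0.57,-0.03,-0.955],
  [0.48,-0.57,-0.03,-0.955],
  [0.48,-0.57,-0.03,-0.955],
  [0.48,-0.57,-0.03,-0.955],
], hand=0.085, grip_force=30)

```text
time: 7.5
ee_pos: [0.2365, -0.3128, 0.2415]
tcp_rot: [180.0, 0.0, 56.0]
wrist_force: [1.2, -0.8, 0.9]
opening: 0.0851
grasp_force: 0.0
```

```bash
python3 g.py .4626 .1252 .22 67.5
```

```text
pos [ 0.2365 -0.3128  0.2415] [1.7996e+02 1.0000e-02 5.6050e+01] F [ 1.15 -0.8   0.91] open 0.0851 grip 0.0 t 7.5
[ 0.4896 -0.0571  0.0215 -0.1999]
```

Emit:
arm_command([
  [0.49,-0.057,0.02,-0.2],
  [0.49,-0.057,0.02,-0.2],
  [0.49,-0.057,0.02,-0.2],
  [0.49,-0.057,0.02,-0.2],
  [0.49,-0.057,0.02,-0.2],
])

```text
time: 8.0
ee_pos: [0.3525, -0.0912, 0.2315]
tcp_rot: [179.9, -0.0, 67.2]
wrist_force: [1.7, -0.9, -0.2]
opening: 0.0847
grasp_force: 0.0
```

```bash
python3 g.py .4626 .1252 .20 67.5
```

```text
pos [ 0.3525 -0.0912  0.2315] [ 1.7992e+02 -1.0000e-02  6.7190e+01] F [ 1.69 -0.94 -0.16] open 0.0847 grip 0.0 t 8.0
[ 0.2422  0.0176  0.0315 -0.0055]
```

Emit:
arm_command([
  [0.242,0.018,0.031,-0.006],
  [0.242,0.018,0.031,-0.006],
  [0.242,0.018,0.031,-0.006],
  [0.242,0.018,0.031,-0.006],
  [0.242,0.018,0.031,-0.006],
])

```text
time: 8.5
ee_pos: [0.463, 0.1254, 0.2]
tcp_rot: [180.0, -0.0, 67.6]
wrist_force: [0.8, 0.1, 1.1]
opening: 0.0847
grasp_force: 0.0
```

```bash
python3 g.py .4626 .1252 .083 67.5
```

```text
pos [0.463  0.1254 0.2   ] [ 1.7997e+02 -2.0000e-02  6.7600e+01] F [0.81 0.09 1.06] open 0.0847 grip 0.0 t 8.5
[-0.0004 -0.0003  0.117   0.0017]
```

Emit:
arm_command([
  [0,0,0.03,0],
  [0,0,0.06,0],
  [0,0,0.09,0],
  [0,0,0.117,0],
  [0,0,0.117,0],
])

```text
time: 9.0
ee_pos: [0.4604, 0.1224, 0.0798]
tcp_rot: [-179.7, 0.2, 67.5]
wrist_force: [-1.1, 0.7, -0.7]
opening: 0.0849
grasp_force: 0.0
```

Emit:
arm_command([
  [0,0,0,0],
  [0,0,0,0],
  [0,0,0,0],
  [0,0,0,0],
  [0,0,0,0],
], hand=0.025)

```text
time: 9.5
ee_pos: [0.4639, 0.123, 0.0856]
tcp_rot: [179.8, -0.1, 67.5]
wrist_force: [-0.7, -1.7, 10.3]
opening: 0.0293
grasp_force: 26.0
```

```bash
python3 g.py
```

```text
pos [0.4639 0.123  0.0856] [ 1.7977e+02 -1.1000e-01  6.7540e+01] F [-0.69 -1.65 10.28] open 0.0293 grip 26.0 t 9.5
```

Emit:
arm_command([
  [0,0.004,-0.003,0],
  [0,0.01,-0.007,0],
  [0,0.018,-0.013,0],
  [0,0.026,-0.02,0],
  [0,0.034,-0.028,0],
], hand=0.005, grip_force=40)

```text
time: 10.0
ee_pos: [0.4958, 0.1095, 0.1127]
tcp_rot: [179.8, -0.1, 67.5]
wrist_force: [2.0, 0.4, -3.5]
opening: 0.0125
grasp_force: 39.2
```

Emit:
arm_command([
  [0,0.002,-0.01,0],
  [0,0.004,-0.02,0],
  [0,0.004,-0.03,0],
  [0,0.004,-0.04,0],
  [0,0.004,-0.05,0],
])

```text
time: 10.5
ee_pos: [0.4973, 0.1085, 0.1621]
tcp_rot: [-180.0, 0.0, 67.6]
wrist_force: [0.4, 1.2, -3.0]
opening: 0.0121
grasp_force: 39.3
```

```bash
python3 g.py
python3 - <<'E'
from h import *
v=[]
for n,(x,y) in dict(scene=(345,190),top=(290,212)).items():
    c=bot.camera(n); v.append(cv2.resize(c['color'][y-50:y+50,x-50:x+50],None,fx=4,fy=4,interpolation=3))
cv2.imwrite('pics/g1.png',np.hstack(v))
E
```

```text
pos [0.4973 0.1085 0.1621] [-179.99    0.     67.55] F [ 0.41  1.23 -2.99] open 0.0121 grip 39.3 t 10.5
```

View pics/g1.png

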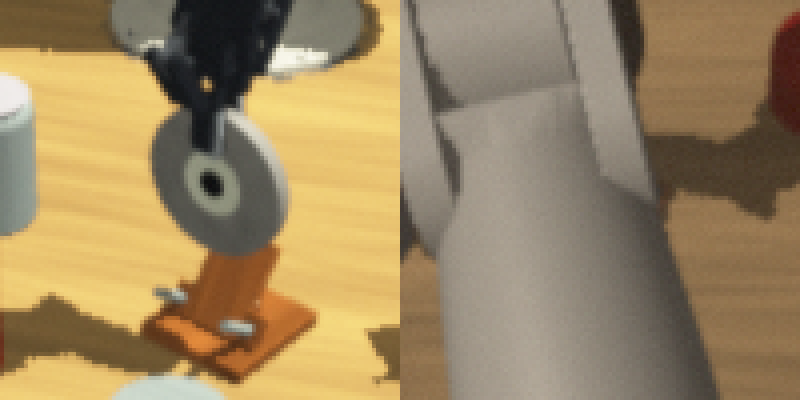

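The small wheel hangs upright in the grip (opening 12 mm, weight 3 N), with its bore at scene crop (211,183). Now I'll work out its offset from the tool.

```bash
cat > off.py <<'E'
from h import *
def off(c,px,h):
    o=bot.get_obs(); T=R.from_euler('xyz',o['tcp_rot'],degrees=True).as_matrix(); p=np.array(o['ee_pos'])
    O,d=ray(c,px); n=T[:,1]; s=np.sign((O-p)@n); t=((p+s*n*h/2-O)@n)/(d@n)
    return T.T@(O+t*d-p)
E
python3 - <<'E'
from off import *
c=bot.camera('scene'); u=(211.5/4-.5+295,183.5/4-.5+140)
print(off(c,u,.013))
E
python3 g.py .43 .05 .23 30  .41 -.05 .23 0  .45 -.2145 .23 -3 .5505 -.2145 .2 -3.3
```

```text
[-0.00078793  0.0065      0.02457844]
pos [0.4978 0.1086 0.162 ] [ 1.7994e+02 -4.0000e-02  6.7550e+01] F [ 0.33  0.52 -3.3 ] open 0.0123 grip 39.3 t 10.65
[-0.0801 -0.0403 -0.068   0.6554]
[-0.1801 -0.0206 -0.068   1.179 ]
[-0.3169  0.0792 -0.068   1.2314]
[-0.2785  0.172  -0.038   1.2366]
```

Emit:
arm_command([
  [-0.03,-0.02,-0.04,0.14],
  [-0.08,-0.04,-0.068,0.28],
  [-0.12,-0.033,-0.068,0.42],
  [-0.16,-0.025,-0.068,0.56],
  [-0.18,-0.02,-0.068,0.7],
])

```text
time: 11.15
ee_pos: [0.4092, -0.0525, 0.2295]
tcp_rot: [179.9, -0.0, 27.0]
wrist_force: [-0.2, 1.2, -3.4]
opening: 0.0127
grasp_force: 40.1
```

```bash
python3 g.py .41 -.05 .23 0  .43 -.13 .23 -3 .45 -.2145 .23 -3 .5505 -.2145 .2 -3.3
```

```text
pos [ 0.4092 -0.0525  0.2295] [ 1.7994e+02 -2.0000e-02  2.7020e+01] F [-0.21  1.22 -3.42] open 0.0127 grip 40.1 t 11.15
[ 0.0019 -0.0019 -0.0005  0.4716]
[-1.670e-02  7.850e-02 -5.000e-04  5.239e-01]
[-3.720e-02  1.628e-01 -5.000e-04  5.239e-01]
[0.0523 0.2085 0.0295 0.5292]
```

Emit:
arm_command([
  [-0.008,0.04,0,0.15],
  [-0.017,0.08,0,0.3],
  [-0.027,0.12,0,0.45],
  [-0.037,0.163,0,0.529],
  [0.01,0.185,0,0.529],
])

```text
time: 11.65
ee_pos: [0.5002, -0.2158, 0.2295]
tcp_rot: [179.9, 0.0, -3.5]
wrist_force: [0.9, 0.4, -1.9]
opening: 0.0127
grasp_force: 40.5
```

```bash
python3 g.py .5505 -.2145 .18 -3.3
```

```text
pos [ 0.5002 -0.2158  0.2295] [ 1.7989e+02  3.0000e-02 -3.5100e+00] F [ 0.92  0.38 -1.9 ] open 0.0127 grip 40.5 t 11.65
[ 0.0501 -0.0043  0.0495 -0.0037]
```

Emit:
arm_command([
  [0.025,-0.002,0.02,-0.004],
  [0.05,-0.004,0.045,-0.004],
  [0.05,-0.004,0.045,-0.004],
  [0.05,-0.004,0.045,-0.004],
  [0.05,-0.004,0.045,-0.004],
])

```text
time: 12.15
ee_pos: [0.5523, -0.2085, 0.185]
tcp_rot: [180.0, -0.0, -2.6]
wrist_force: [-0.5, -0.0, -2.2]
opening: 0.0124
grasp_force: 40.3
```

```bash
python3 g.py .5505 -.2145 .1 -3.3
python3 - <<'E'
from h import *
v=[]
for n,(x,y) in dict(scene=(225,180),top=(400,193)).items():
    c=bot.camera(n); v.append(cv2.resize(c['color'][y-50:y+50,x-50:x+50],None,fx=4,fy=4,interpolation=3))
cv2.imwrite('pics/g2.png',np.hstack(v))
E
```

```text
pos [ 0.5523 -0.2085  0.185 ] [ 1.7999e+02 -3.0000e-02 -2.6500e+00] F [-0.54 -0.02 -2.16] open 0.0124 grip 40.3 t 12.15
[-0.0015  0.0061  0.085   0.0114]
```

View pics/g2.png

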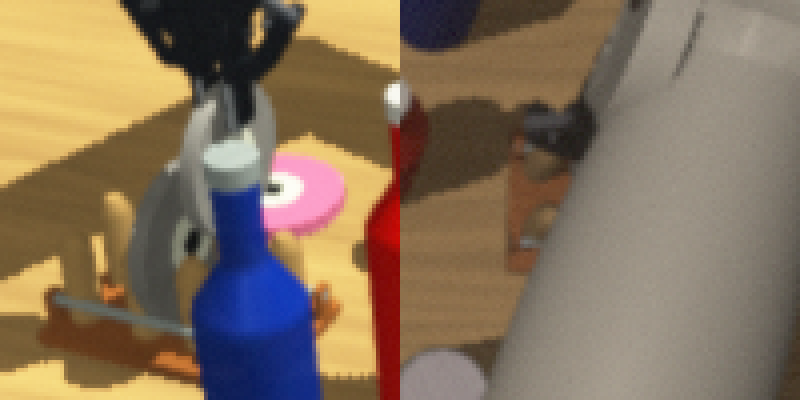

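```bash
python3 g.py .5505 -.2145 .14 -3.3
```

```text
pos [ 0.5524 -0.2086  0.1857] [ 1.7996e+02 -1.0000e-01 -2.6600e+00] F [ 0.61  1.78 -3.08] open 0.0122 grip 40.3 t 12.25
[-0.0017  0.0059  0.0457  0.0112]
```

Emit:
arm_command([
  [-0.002,0.006,0.0,0.011],
  [-0.002,0.006,0.01,0.011],
  [-0.002,0.006,0.02,0.011],
  [-0.002,0.006,0.03,0.011],
  [-0.002,0.006,0.035,0.011],
])

```text
time: 12.75
ee_pos: [0.5498, -0.2141, 0.1473]
tcp_rot: [-180.0, 0.1, -3.3]
wrist_force: [-0.2, -0.1, -2.8]
opening: 0.0124
grasp_force: 40.3
```

```bash
python3 g.py .5505 -.2145 .115 -3.3
```

```text
pos [ 0.5498 -0.2141  0.1473] [-1.7996e+02  1.2000e-01 -3.2800e+00] F [-0.19 -0.13 -2.84] open 0.0124 grip 40.3 t 12.75
[0.0007 0.0003 0.0323 0.0004]
```

Emit:
arm_command([
  [0,0,0.008,0],
  [0,0,0.016,0],
  [0,0,0.024,0],
  [0,0,0.032,0],
  [0,0,0.037,0],
])

```text
time: 13.25
ee_pos: [0.5502, -0.2143, 0.1112]
tcp_rot: [-180.0, 0.0, -3.3]
wrist_force: [0.4, 0.1, -3.0]
opening: 0.0125
grasp_force: 40.4
```

```bash
python3 g.py .5505 -.2145 .0996 -3.3
```

```text
pos [ 0.5502 -0.2143  0.1112] [-1.7999e+02  4.0000e-02 -3.2800e+00] F [ 0.35  0.07 -3.03] open 0.0125 grip 40.4 t 13.25
[0.0003 0.0002 0.0116 0.0004]
```

Emit:
arm_command([
  [0,0,0.003,0],
  [0,0,0.006,0],
  [0,0,0.009,0],
  [0,0,0.011,0],
  [0,0,0.011,0],
])

```text
time: 13.75
ee_pos: [0.5503, -0.2144, 0.101]
tcp_rot: [-180.0, 0.0, -3.3]
wrist_force: [0.7, -0.1, -2.5]
opening: 0.0123
grasp_force: 40.4
```

Emit:
arm_command([
  [0,0,0.002,0],
  [0,0,0.004,0],
  [0,0,0.006,0],
  [0,0,0.006,0],
  [0,0,0.006,0],
])

```text
time: 14.25
ee_pos: [0.5507, -0.2146, 0.0993]
tcp_rot: [179.9, -0.2, -3.3]
wrist_force: [-11.1, 3.6, 22.1]
opening: 0.0124
grasp_force: 44.2
```

Emit:
arm_command([
  [-0.002,0,-0.003,0],
  [-0.002,0,-0.003,0],
  [-0.002,0,-0.003,0],
  [-0.002,0,-0.003,0],
  [-0.002,0,-0.003,0],
])

```text
time: 14.75
ee_pos: [0.5487, -0.2144, 0.0985]
tcp_rot: [180.0, -0.0, -3.3]
wrist_force: [-0.4, 0.1, 5.8]
opening: 0.0124
grasp_force: 41.4
```

Emit:
arm_command([
  [0,0,0,0],
  [0,0,0,0],
  [0,0,0,0],
  [0,0,0,0],
  [0,0,0,0],
], hand=0.026)

```text
time: 15.25
ee_pos: [0.5484, -0.2142, 0.0981]
tcp_rot: [-180.0, 0.0, -3.3]
wrist_force: [-0.7, -0.0, -0.7]
opening: 0.0262
grasp_force: 0.0
```

```bash
python3 g.py
```

```text
pos [ 0.5484 -0.2142  0.0981] [-1.7999e+02  1.0000e-02 -3.2800e+00] F [-0.75 -0.05 -0.72] open 0.0262 grip 0.0 t 15.25
```

Emit:
arm_command([
  [0,0,-0.02,0],
  [0,0,-0.06,0],
  [0,0,-0.1,0],
  [0,0,-0.14,0],
  [0,0,-0.16,0],
])

```text
time: 15.75
ee_pos: [0.5488, -0.2144, 0.2621]
tcp_rot: [179.9, -0.2, -3.3]
wrist_force: [0.2, -0.8, 0.1]
opening: 0.026
grasp_force: 0.0
```

```bash
python3 - <<'E'
from h import *
c=bot.camera('scene'); print([(np.round(d['location'],1),round(d['confidence'],2)) for d in bot.mark_of('scene','small_wheel_center')], proj(c,[.5485,-.2144,.075]))
E
python3 g.py .43 -.1 .27 10 .40 .08 .27 30 .4706 .3324 .25 42
```

```text
[(array([233.9, 193.3]), 0.7)] [235.23856032 193.7061001 ]
pos [ 0.5493 -0.2146  0.2618] [179.9   -0.3   -3.28] F [ 0.24 -0.64  0.32] open 0.026 grip 0.0 t 15.85
[-0.1257 -0.1076 -0.0082 -0.2317]
[-0.1659 -0.2856 -0.0082 -0.5808]
[-0.1098 -0.5416  0.0118 -0.7902]
```

Emit:
arm_command([
  [-0.045,-0.02,-0.008,-0.05],
  [-0.09,-0.04,-0.008,-0.12],
  [-0.126,-0.07,-0.008,-0.2],
  [-0.135,-0.12,-0.008,-0.3],
  [-0.145,-0.165,-0.008,-0.4],
])

```text
time: 16.35
ee_pos: [0.4118, -0.0402, 0.2654]
tcp_rot: [-180.0, -0.0, 19.8]
wrist_force: [1.0, -0.1, 0.2]
opening: 0.026
grasp_force: 0.0
```

```bash
python3 g.py .40 .08 .27 30 .4706 .3324 .23 42
```

```text
pos [ 0.4118 -0.0402  0.2654] [-179.99   -0.     19.75] F [ 0.96 -0.06  0.23] open 0.026 grip 0.0 t 16.35
[ 0.0295 -0.1171 -0.0046 -0.1789]
[ 0.1813 -0.3308  0.0354 -0.3883]
```

Emit:
arm_command([
  [0.015,-0.045,0,-0.1],
  [0.03,-0.095,0,-0.2],
  [0.055,-0.135,0,-0.3],
  [0.08,-0.18,0.01,-0.388],
  [0.105,-0.22,0.02,-0.388],
], hand=0.085)

```text
time: 16.85
ee_pos: [0.4375, 0.2028, 0.2455]
tcp_rot: [180.0, -0.0, 42.1]
wrist_force: [0.8, -0.8, -0.2]
opening: 0.0849
grasp_force: 0.0
```

```bash
python3 g.py .4706 .3324 .20 42
```

```text
pos [0.4375 0.2028 0.2455] [ 1.7999e+02 -1.0000e-02  4.2080e+01] F [ 0.81 -0.76 -0.22] open 0.0849 grip 0.0 t 16.85
[ 0.1114 -0.074   0.0455  0.0013]
```

Emit:
arm_command([
  [0.036,-0.024,0.01,0],
  [0.072,-0.048,0.025,0],
  [0.111,-0.074,0.045,0],
  [0.111,-0.074,0.045,0],
  [0.111,-0.074,0.045,0],
])

```text
time: 17.35
ee_pos: [0.4704, 0.3301, 0.1991]
tcp_rot: [-180.0, 0.2, 42.0]
wrist_force: [0.5, -1.1, 1.1]
opening: 0.0855
grasp_force: 0.0
```

```bash
python3 g.py .4706 .3324 .110 42
```

```text
pos [0.4704 0.3301 0.1991] [-179.98    0.22   41.96] F [ 0.49 -1.14  1.11] open 0.0855 grip 0.0 t 17.35
[ 0.0017 -0.0016  0.0891 -0.0006]
```

Emit:
arm_command([
  [0.002,-0.002,0.025,0],
  [0.002,-0.002,0.05,0],
  [0.002,-0.002,0.075,0],
  [0.002,-0.002,0.089,0],
  [0.002,-0.002,0.089,0],
])

```text
time: 17.85
ee_pos: [0.4706, 0.3312, 0.1111]
tcp_rot: [-180.0, 0.1, 41.8]
wrist_force: [-0.1, 0.7, -0.4]
opening: 0.0851
grasp_force: 0.0
```

Emit:
arm_command([
  [0,0,0,0],
  [0,0,0,0],
  [0,0,0,0],
  [0,0,0,0],
  [0,0,0,0],
], hand=0.035, grip_force=40)

```text
time: 18.35
ee_pos: [0.4723, 0.3335, 0.1156]
tcp_rot: [179.9, -0.3, 41.9]
wrist_force: [-2.0, 0.7, 11.8]
opening: 0.0382
grasp_force: 36.3
```

```bash
python3 g.py
```

```text
pos [0.4723 0.3335 0.1156] [179.94  -0.27  41.89] F [-2.    0.69 11.76] open 0.0382 grip 36.3 t 18.35
```

Emit:
arm_command([
  [0,0.004,-0.003,0],
  [0,0.01,-0.007,0],
  [0,0.018,-0.013,0],
  [0,0.026,-0.02,0],
  [0,0.034,-0.028,0],
], hand=0.01, grip_force=65)

```text
time: 18.85
ee_pos: [0.4959, 0.3059, 0.1421]
tcp_rot: [179.7, -0.1, 41.8]
wrist_force: [4.7, -5.7, -7.3]
opening: 0.0227
grasp_force: 61.9
```

Emit:
arm_command([
  [0,0.004,-0.006,0],
  [0,0.008,-0.014,0],
  [0,0.01,-0.024,0],
  [0,0.01,-0.036,0],
  [0,0.01,-0.05,0],
])

```text
time: 19.35
ee_pos: [0.5003, 0.3, 0.1911]
tcp_rot: [-180.0, 0.0, 41.9]
wrist_force: [-0.0, 0.0, -6.5]
opening: 0.0209
grasp_force: 64.7
```

```bash
python3 - <<'E'
from off import *
c=bot.camera('scene'); H=cv2.cvtColor(c['color'],cv2.COLOR_BGR2HSV)
# predicted face centre and the bore: dark blob inside the pale washer
o=bot.get_obs(); T=R.from_euler('xyz',o['tcp_rot'],degrees=True).as_matrix(); p=np.array(o['ee_pos'])
n=T[:,1]; pc=proj(c,p+n*.011+[0,0,-.04]); print('pred',pc)
x,y=pc.astype(int); w=H[y-25:y+25,x-25:x+25]
for d in bot.mark_of('scene','large_wheel_center'): print(np.round(d['location'],1),d['confidence'])
g=cv2.cvtColor(c['color'],cv2.COLOR_BGR2GRAY)
m=(g<45).astype(np.uint8); k,l,s,ce=cv2.connectedComponentsWithStats(m)
for i in range(1,k):
    if s[i,4]>5 and np.hypot(*(ce[i]-pc))<40: print('dark',ce[i],s[i,4],off(c,ce[i],.022))
cv2.imwrite('pics/g3.png',np.hstack([cv2.resize(c['color'][y-60:y+60,x-60:x+60],None,fx=4,fy=4,interpolation=3)]))
E
python3 g.py
```

```text
pred [417.82139581 192.64072312]
[417.9 190.3] 0.79
[450.6 198. ] 0.67
dark [415.6        193.46666667] 15 [-0.00880579  0.011       0.04655938]
pos [0.5012 0.3006 0.1931] [179.97  -0.2   41.89] F [ 0.69 -0.27 -6.24] open 0.0208 grip 64.7 t 19.45
```

```bash
python3 - <<'E'
from off import *
c=bot.camera('scene'); g=cv2.cvtColor(c['color'],cv2.COLOR_BGR2GRAY)
print(off(c,(417.9,190.3),.022))
for d in bot.mark_of('scene','large_wheel_center'): print(np.round(d['location'],1),d['confidence'])
print(g[180:206,402:430])
o=bot.get_obs(); print(o['torque'],o['wrist_force'])
E
python3 g.py .4 .1 .27 20 .41 -.06 .27 0
```

```text
[-0.00109129  0.011       0.03113697]
[449.  196.3] 0.93
[416.8 189.4] 0.76
[[100  66  63  65  65  65  63  65  63  67  66  69  71  72  71  68  78  86
   97  94  73  71  68  66  67  75 112 171]
 [ 91  68  65  63  66  66  65  65  66  68  71  76  82  82  74  73  79  85
   86  80  70  68  71  69  68  70  91 144]
 [ 85  69  68  66  67  66  66  65  64  73  96 114 117 116 101  90  77  75
   73  72  71  70  69  68  69  71  77 113]
 [ 83  68  69  68  67  66  67  66  72  98 124 132 132 131 124 116  93  75
   71  70  70  68  69  69  68  71  73  92]
 [ 83  69  68  68  67  69  67  67  79 120 134 136 135 135 135 129 116  92
   74  69  68  68  69  70  69  69  71  84]
 [ 79  70  68  68  68  68  70  72  91 129 135 133 135 135 134 131 129 116
   94  74  69  69  68  70  68  69  70  78]
 [ 83  67  66  69  69  67  71  79 109 133 134 134 134 135 135 135 129 130
  119  78  69  68  66  68  70  68  67  71]
 [ 80  66  68  68  67  69  69  81 117 133 134 133 133 133 133 134 132 131
  126  96  71  67  66  67  66  69  68  72]
 [ 85  66  69  68  69  69  71  83 125 135 135 135 130 129 130 132 133 132
  131 121  76 
[... 1576 characters left out ...]
 70  70  70  66  69  75 102 120 130 131 134 131
  124 112  86  73  74  71  72  70  68  67]
 [199 197 188 133  78  71  71  70  68  69  69  70  79  95 117 127 129 126
  110  89  76  74  74  73  73  70  70  66]
 [203 201 195 171  98  72  73  69  70  70  67  68  69  73  90  95 103  96
   85  75  73  74  74  74  71  72  70  69]
 [200 199 198 190 129  78  72  71  69  70  70  69  70  69  72  75  79  75
   73  72  71  72  74  73  74  73  71  67]]
[ 0.00505008  0.01970561 -0.03170112] [ 0.6097433  -0.10744847 -6.69714269]
pos [0.5007 0.3002 0.1907] [ 1.800e+02 -4.000e-02  4.189e+01] F [ 0.61 -0.11 -6.7 ] open 0.0205 grip 64.7 t 19.55
[-0.2087  0.0818 -0.0793  0.3821]
[-0.3081  0.2076 -0.0793  0.7312]
```

```bash
cat > f3.py <<'E'
import fit
from fit import *
from off import *
o=bot.get_obs(); T=R.from_euler('xyz',o['tcp_rot'],degrees=True).as_matrix(); p=np.array(o['ee_pos'])
c=C['scene']; H=hsv['scene']; bore=np.array([415.9,193.1])
m=(H[...,1]<70); m=cv2.morphologyEx(m.astype(np.uint8),cv2.MORPH_CLOSE,np.ones((9,9)))
win=np.zeros((400,640),bool); win[186:240,380:460]=1; m=blob((m>0)&win,bore)
print('mask',m.sum(),np.where(m.any(0))[0][[0,-1]],np.where(m.any(1))[0][[0,-1]])
M=up(m); clip=np.zeros_like(M); clip[186*S:]=1
def model(q):
    n=R.from_rotvec(T[:,0]*q[3]).apply(T[:,1]); return disc(p+T@np.array([q[0],q[1],q[2]]),n,.07,.022), n
def f(q):
    P,n=model(q); b=proj(c,p+T@np.array(q[:3])+n*.011)
    return -iou(M,hull(c,P)&clip)+.03*np.linalg.norm(b-bore)
for q3 in (-.1,.1):
    r=minimize(f,[-.004,0,.045,q3],method='Nelder-Mead',options=dict(initial_simplex=[[-.004,0,.045,q3],[.004,0,.045,q3],[-.004,.006,.045,q3],[-.004,0,.053,q3],[-.004,0,.045,q3+.1]],maxiter=300,xatol=1e-4,fatol=1e-5)); print(r.x,r.fun)
for q0,q1,q3 in((-.0088,0,0),(0,.008,-.15),(0,.008,.15)): print(q0,f([q0,q1,.0465 if q1==0 else .0395,q3]))
E
python3 f3.py
python3 g.py
```

```text
mask 1224 [402 459] [186 219]
[-0.0078 -0.0009  0.0422  0.0228] -0.8209208458038202
[-0.0007  0.0047  0.0364  0.0217] -0.8164790698910509
-0.0088 -0.7462911162494639
0 -0.6993585869346026
0 -0.7097430512537345
pos [0.5004 0.2999 0.1897] [-1.7999e+02  5.0000e-02  4.1890e+01] F [-0.15 -0.13 -7.59] open 0.0211 grip 64.7 t 19.65
```

Emit:
arm_command([
  [0,0,-0.045,0],
  [-0.03,0.01,-0.08,0.1],
  [-0.075,0.025,-0.08,0.2],
  [-0.12,0.045,-0.08,0.3],
  [-0.165,0.065,-0.08,0.4],
])

```text
time: 20.15
ee_pos: [0.42, 0.1401, 0.2698]
tcp_rot: [180.0, 0.0, 18.8]
wrist_force: [0.7, -0.4, -6.2]
opening: 0.021
grasp_force: 66.5
```

```bash
python3 g.py .41 .0 .27 0 .41 -.06 .27 -3
```

```text
pos [0.42   0.1401 0.2698] [1.7999e+02 2.0000e-02 1.8780e+01] F [ 0.68 -0.4  -6.22] open 0.021 grip 66.5 t 20.15
[-5.460e-02  1.295e-01 -2.000e-04  3.278e-01]
[-7.390e-02  1.863e-01 -2.000e-04  3.802e-01]
```

Emit:
arm_command([
  [-0.02,0.045,0,0.1],
  [-0.038,0.09,0,0.2],
  [-0.055,0.13,0,0.33],
  [-0.074,0.18,0,0.38],
  [-0.074,0.186,0,0.38],
])

```text
time: 20.65
ee_pos: [0.4107, -0.0628, 0.2701]
tcp_rot: [179.9, 0.0, -3.2]
wrist_force: [0.3, 1.1, -6.8]
opening: 0.0206
grasp_force: 67.0
```

```bash
python3 - <<'E'
from off import *
c=bot.camera('scene'); g=cv2.cvtColor(c['color'],cv2.COLOR_BGR2GRAY)
o=bot.get_obs(); T=R.from_euler('xyz',o['tcp_rot'],degrees=True).as_matrix(); p=np.array(o['ee_pos'])
pc=proj(c,p+T@[-.005,-.011,.045]); print('pred',pc)
for th in(35,45,60,80):
    k,l,s,ce=cv2.connectedComponentsWithStats((g<th).astype(np.uint8))
    for i in range(1,k):
        if 3<s[i,4]<80 and np.hypot(*(ce[i]-pc))<20: print(th,ce[i],s[i,4],off(c,ce[i],.022))
for d in bot.mark_of('scene','large_wheel_center')[:3]: print(np.round(d['location'],1),d['confidence'])
print(o['torque'],o['wrist_force'])
x,y=pc.astype(int); cv2.imwrite('pics/g4.png',cv2.resize(c['color'][y-50:y+50,x-60:x+60],None,fx=5,fy=5,interpolation=3))
E
python3 g.py
```

```text
pred [304.07747844 133.06822911]
80 [302.625 132.375] 8 [ 0.00510187 -0.011       0.03831156]
80 [322.83333333 138.        ] 6 [-0.15458523 -0.011       0.12971355]
[448.4 199. ] 0.88
[298.6 126.9] 0.57
[413.5 238.1] 0.39
[-0.25068533  0.07562814  0.00884445] [-0.8472836  -1.42805021 -7.02721252]
pos [ 0.4114 -0.0602  0.2699] [-1.80e+02  3.00e-02 -3.02e+00] F [-0.44  0.59 -7.61] open 0.0209 grip 67.1 t 20.75
```

View pics/g4.png

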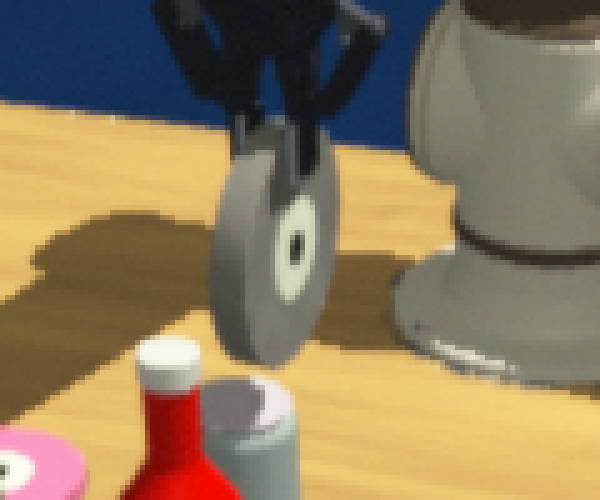

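```bash
python3 g.py .43 -.2 .27 -3.3 .549 -.310 .27 -3.3
```

```text
pos [ 0.4114 -0.0602  0.2699] [-1.80e+02  3.00e-02 -3.02e+00] F [-0.44  0.59 -7.61] open 0.0209 grip 67.1 t 20.75
[ 2.600e-02  1.387e-01 -1.000e-04  5.000e-03]
[ 1.506e-01  2.422e-01 -1.000e-04  5.000e-03]
```

Emit:
arm_command([
  [0.008,0.045,0,0.005],
  [0.016,0.09,0,0.005],
  [0.026,0.135,0,0.005],
  [0.046,0.175,0,0.005],
  [0.076,0.21,0,0.005],
])

```text
time: 21.25
ee_pos: [0.4775, -0.2728, 0.2705]
tcp_rot: [-180.0, -0.0, -3.1]
wrist_force: [1.9, 0.6, -5.9]
opening: 0.0209
grasp_force: 67.7
```

```bash
python3 g.py .549 -.310 .235 -3.3
```

```text
pos [ 0.4775 -0.2728  0.2705] [-1.7999e+02 -2.0000e-02 -3.0700e+00] F [ 1.9   0.63 -5.92] open 0.0209 grip 67.7 t 21.25
[0.0734 0.0333 0.0355 0.004 ]
```

Emit:
arm_command([
  [0.037,0.017,0,0.004],
  [0.073,0.033,0.015,0.004],
  [0.073,0.033,0.035,0.004],
  [0.073,0.033,0.035,0.004],
  [0.073,0.033,0.035,0.004],
])

```text
time: 21.75
ee_pos: [0.5483, -0.3075, 0.2353]
tcp_rot: [-179.9, 0.1, -3.2]
wrist_force: [-0.9, 0.5, -5.3]
opening: 0.0209
grasp_force: 67.6
```

```bash
python3 g.py .549 -.310 .195 -3.3
```

```text
pos [ 0.5483 -0.3075  0.2353] [-1.7995e+02  8.0000e-02 -3.2400e+00] F [-0.89  0.53 -5.28] open 0.0209 grip 67.6 t 21.75
[0.0009 0.0024 0.0403 0.001 ]
```

Emit:
arm_command([
  [0.001,0.0015,0.01,0],
  [0.001,0.0015,0.02,0],
  [0.001,0.0015,0.03,0],
  [0.001,0.0015,0.04,0],
  [0.001,0.0015,0.048,0],
])

```text
time: 22.25
ee_pos: [0.5489, -0.3104, 0.1863]
tcp_rot: [-180.0, 0.0, -3.3]
wrist_force: [1.1, 0.9, -7.4]
opening: 0.0211
grasp_force: 67.6
```

```bash
python3 g.py .549 -.309 .15 -3.3
```

```text
pos [ 0.5489 -0.3104  0.1863] [-1.7998e+02  3.0000e-02 -3.3400e+00] F [ 1.07  0.91 -7.42] open 0.0211 grip 67.6 t 22.25
[ 0.0001 -0.0014  0.0363 -0.0007]
```

Bottom of the wheel is between the tine tops with no side force; continuing down.

Emit:
arm_command([
  [0,-0.001,0.008,0],
  [0,-0.001,0.016,0],
  [0,-0.001,0.024,0],
  [0,-0.001,0.03,0],
  [0,-0.001,0.034,0],
])

```text
time: 22.75
ee_pos: [0.5491, -0.3095, 0.1526]
tcp_rot: [-180.0, 0.0, -3.3]
wrist_force: [0.3, -0.2, -7.4]
opening: 0.021
grasp_force: 67.8
```

```bash
python3 g.py .549 -.309 .14 -3.3
```

```text
pos [ 0.5491 -0.3095  0.1526] [-1.7999e+02  3.0000e-02 -3.3400e+00] F [ 0.28 -0.18 -7.36] open 0.021 grip 67.8 t 22.75
[-0.0002 -0.0005  0.0126 -0.0007]
```

Emit:
arm_command([
  [0,0,0.003,0],
  [0,0,0.006,0],
  [0,0,0.008,0],
  [0,0,0.01,0],
  [0,0,0.01,0],
])

```text
time: 23.25
ee_pos: [0.5492, -0.3095, 0.1431]
tcp_rot: [-180.0, 0.0, -3.3]
wrist_force: [-0.2, 0.6, -6.8]
opening: 0.0209
grasp_force: 67.8
```

Emit:
arm_command([
  [0,0,0.002,0],
  [0,0,0.003,0],
  [0,0,0.004,0],
  [0,0,0.005,0],
  [0,0,0.005,0],
])

```text
time: 23.75
ee_pos: [0.5492, -0.3096, 0.1382]
tcp_rot: [-180.0, 0.0, -3.3]
wrist_force: [-0.4, 0.7, -6.8]
opening: 0.0207
grasp_force: 67.8
```

Emit:
arm_command([
  [0,0,0.001,0],
  [0,0,0.002,0],
  [0,0,0.003,0],
  [0,0,0.003,0],
  [0,0,0.003,0],
])

```text
time: 24.25
ee_pos: [0.5494, -0.3097, 0.137]
tcp_rot: [179.9, -0.1, -3.3]
wrist_force: [-3.1, 2.6, 5.9]
opening: 0.0209
grasp_force: 69.5
```

Emit:
arm_command([
  [-0.001,0,0.0005,0],
  [-0.002,0,0.001,0],
  [-0.003,0,0.001,0],
  [-0.003,0,0.001,0],
  [-0.003,0,0.001,0],
])

```text
time: 24.75
ee_pos: [0.5462, -0.3096, 0.1347]
tcp_rot: [180.0, -0.0, -3.3]
wrist_force: [-3.3, -0.6, 3.7]
opening: 0.0206
grasp_force: 69.1
```

Emit:
arm_command([
  [-0.001,0,0.0005,0],
  [-0.002,0,0.001,0],
  [-0.003,0,0.001,0],
  [-0.003,0,0.001,0],
  [-0.003,0,0.001,0],
])

```text
time: 25.25
ee_pos: [0.5441, -0.3094, 0.1338]
tcp_rot: [180.0, -0.1, -3.3]
wrist_force: [5.0, -1.2, 4.0]
opening: 0.0206
grasp_force: 69.1
```

Emit:
arm_command([
  [0.001,0,0.0005,0],
  [0.001,0,0.001,0],
  [0.001,0,0.0015,0],
  [0.001,0,0.002,0],
  [0.001,0,0.002,0],
])

```text
time: 25.75
ee_pos: [0.5447, -0.3095, 0.1336]
tcp_rot: [179.9, -0.1, -3.3]
wrist_force: [-0.8, 0.5, 15.8]
opening: 0.0207
grasp_force: 71.0
```

Both rails carry it now: 16 N up and hardly any side force. Next I relieve the load and release.

Emit:
arm_command([
  [0,0,-0.001,0],
  [0,0,-0.001,0],
  [0,0,-0.001,0],
  [0,0,-0.001,0],
  [0,0,-0.001,0],
], hand=0.036)

```text
time: 26.25
ee_pos: [0.5441, -0.3092, 0.1319]
tcp_rot: [-180.0, 0.0, -3.3]
wrist_force: [-0.1, 0.4, -0.2]
opening: 0.0359
grasp_force: 0.0
```

Emit:
arm_command([
  [0,0,-0.01,0],
  [0,0,-0.04,0],
  [0,0,-0.08,0],
  [0,0,-0.12,0],
  [0,0,-0.16,0],
])

```text
time: 26.75
ee_pos: [0.5439, -0.309, 0.2949]
tcp_rot: [180.0, -0.0, -3.3]
wrist_force: [1.0, -0.4, 0.6]
opening: 0.0359
grasp_force: 0.0
```

Emit:
arm_command([
  [-0.03,0,0,0],
  [-0.07,0,0,0],
  [-0.12,0,0,0],
  [-0.17,0,0,0],
  [-0.2,0,0,0],
])

```text
time: 27.25
ee_pos: [0.3419, -0.297, 0.2937]
tcp_rot: [179.9, -0.1, -3.4]
wrist_force: [0.5, -0.6, 1.1]
opening: 0.0362
grasp_force: 0.0
```

```bash
python3 g.py
cat > f4.py <<'E'
from fit import *
for n in C:
    c=C[n]
    for k in('large_wheel_center','small_wheel_center','stored_wheel'): print(n,k,[(np.round(d['location'],1),round(d['confidence'],2)) for d in bot.mark_of(n,k)[:4]])
    for P in([.5435,-.3097,.0935],[.5485,-.2142,.075]): print(n,'pred',proj(c,P))
# silhouette fit in top: position and tilt about rack x, yaw
H=hsv['top']; m=(H[...,1]<75).astype(np.uint8)
for nm,r,h,P in(('L',.07,.022,[.5435,-.3097,.0935]),('S',.055,.013,[.5485,-.2142,.075])):
    u=proj(C['top'],P).astype(int); win=np.zeros_like(m); win[u[1]-30:u[1]+30,u[0]-11:u[0]+11]=1
    mm=m&win; k,l,s,ce=cv2.connectedComponentsWithStats(mm); i=1+np.argmax(s[1:,4]); M=up(l==i)
    mod=lambda q:disc(np.array([q[0],q[1],P[2]]),np.array([np.sin(-q[2]),np.cos(q[2]),q[3]]),r,h)
    q,f=run({'top':M},mod,[P[0],P[1],-.057,0],[.006,.006,.08,.08]); print(nm,q,f,M.sum()/16)
E
python3 f4.py
```

```text
pos [ 0.3419 -0.297   0.2937] [ 1.7993e+02 -6.0000e-02 -3.3700e+00] F [ 0.5  -0.63  1.12] open 0.0362 grip 0.0 t 27.25
scene large_wheel_center [(array([449.5, 198.3]), 0.9), (array([203.4, 179.6]), 0.76)]
scene small_wheel_center [(array([233.6, 193.8]), 0.57)]
scene stored_wheel [(array([219.2, 191. ]), 0.83), (array([242.9, 179.3]), 0.75), (array([232.7, 191.1]), 0.25), (array([233.8, 191.1]), 0.24)]
scene pred [205.8624 182.0759]
scene pred [235.3012 193.7177]
top large_wheel_center [(array([426.8, 189.3]), 0.8), (array([207.3, 278.9]), 0.79)]
top small_wheel_center [(array([396.6, 187.9]), 0.55)]
top stored_wheel [(array([403.8, 188.1]), 0.67), (array([413.9, 244.5]), 0.67)]
top pred [426.9088 189.945 ]
top pred [394.4356 190.0272]
L [ 0.5451 -0.3113 -0.0591 -0.0466] 0.906117136659436 678.0
S [ 0.5518 -0.2157 -0.0555 -0.0394] 0.8361669242658424 302.0
```

Both wheels match the predicted seats in both views: marks within about 3 px, fitted tilts about 0.05 rad. The gripper is clear.

```bash
python3 -c "
from workcell import bot
print(bot.job_done())"
```

```text
the job is handed in; nothing more can be done
None
```

Both wheels stand released and upright in the rack: the large one in the wide gap, with both rails felt under it, and the small one in the narrow gap. The job is handed in at about 27 s, but no verdict came back.

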